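# Pull-test a welded stud with the bench tension gauge

### The job

The square tube offcut is standing in the way of the pull-test stand: move it first, and stand it upright in the aluminium tray. Then draw the tension gauge's black grip straight out until the pointer stands at the set clip, not noticeably past it, hold it steady there for two seconds, and ease it back gently until the rod is fully home before letting go. Leave everything else on the bench where it is.

Things in the scene. Friction and masses are not known exactly. Their poses are not given: they have to be found in the camera images.
- stand: Fixed pull-test stand. Origin: underside of its base plate, under the gauge's centre line; x along the gauge away from the pull grip (the grip is pulled to the stand's -x, roughly towards the robot), z up. Base plate 360 x 130 x 12 mm from x -0.17 to 0.19; a foot 50 x 360 x 12 mm crosses its front end.
- lamp_bar (a point): Centre of the grey lamp bar that crosses over the grip: 45 (stand x) x 360 (y) x 32 mm (z), underside 180 mm above the bench, on 22 mm square posts 160 mm to each side. Fixed above the grip, it blocks an upright hand: lean the tool back towards the stand's -x, about 35 degrees from vertical, so the fingers reach forward and down under it. Its front edge lies at stand x = -0.19.
- case (a point): Centre of the top of the gauge's aluminium case (140 x 44 x 36 mm, white scale on top, lines 5 mm apart). Axes as the stand's. It slides to -x with about 1 N of friction until the slotted link at its back is stopped by the welded stud (10 mm thick). The free play left at the start is 20 to 35 mm, not reported: feel the pull rise above 3 N.
- grip (a point): Centre of the black pull grip on the gauge's sprung rod: an upright paddle 30 mm long (stand x), 16 mm thick (y), 36 mm high, centre 55 mm above the bench; a 12 mm rod joins it to the case. Axes as the stand's. Pinch it across its thickness. It moves only along stand x.
- gauge_rod (a joint): How far the sprung rod is drawn out of the gauge's case, m: 0 = fully home, stop at 0.060. The spring pulls it home with 2.4 N at 0 and 300 N/m more beyond. As the free play is taken up it stays 0 and the whole case moves.
- pointer (a point): The pointer: a thin dark steel blade on the stand's -y half of the scale, carried by the rod above the case's top, 78 mm above the bench; this point is on its line. Axes as the stand's. It moves over the scale to -x as the rod is drawn out.
- clip_line (a point): The set clip: a small dark steel clip with a round screw head and a tooth on the +y half of the scale, 25 to 45 mm from the pointer's home; it marks the pull to reach. This point is on the tooth's line. Axes as the stand's. The pointer stands at the clip when both points have the same x in the stand's frame. It travels with the case.
- offcut: Offcut of square steel tube, 50 x 50 mm outside, wall 4 mm, 70 mm tall, 350 g nominal, standing on end on the bench just in front of the grip, in the way of the grip and of the hand. Origin: centre of its underside; z up along the tube; x and y square to its sides.
- tray: Open shallow aluminium tray, fixed, 220 (x) x 160 (y) x 35 mm outside, wall and floor about 4 mm thick. Origin: centre of its underside; axes along its sides.
- parts_case: Closed grey metal parts case, fixed, 200 x 150 x 55 mm with a low handle on top; a bystander that may stand left or right, the tray then stands on the other side. Origin: centre of underside.
- spray_bottle: Bystander: grey plastic spray bottle, 76 mm wide, 204 mm tall, upright. Origin: on its underside.
- weld_magnet: Bystander: grey stepped welding magnet, 100 x 22 mm, 75 mm tall, standing on its long edge. Origin: on its underside.
- wrench: Bystander: steel open wrench lying flat. Origin: under its middle.
- marking_can: Bystander: small upright can, 52 mm wide, 110 mm tall. Origin: on its underside.
- grease_jar: Bystander: low jar, 60 mm wide, 60 mm tall. Origin: on its underside.
Things that resemble listed ones, but are neither listed nor needed, are in the scene too. Leave any pink or turquoise look-alike of the offcut alone.

How it is judged:
By the outcome, as a careful person would: the job done as asked, in the order asked, and still so for the second after the job is handed in, with the robot touching nothing.
It also fails if it takes over 72 s, if anything falls off the work surface, if the arm or the gripper's body presses on something with over 40 N, if the wrist force passes 120 N, or if a joint passes its speed limit or range.

### The arm

A 7-joint arm with a two-finger parallel gripper is mounted at the origin on the work surface. World frame = base frame: x ahead of the robot, y to its left, z up, the work surface at z = 0. Lengths are in m, angles in rad, forces in N, time in s.
With the tool pointing down it reaches from about 0.425 to 0.875 m from the base axis. Payload 4.7 kg.
Tool frame: the origin (TCP) lies between the finger pads; the fingertips stand 14 mm ahead of it and the grasp point (between the pads) lies 5 mm behind it; z points along the fingers, y is the line along which they close (so a half turn about z gives the same grasp; the last joint's range is limited). The gripper opens to 87 mm and grips with 3 to 60 N. Pads are 19 mm wide; open, the fingers measure 117 mm over their backs; the gripper's body (75 mm by 190 mm) begins 51 mm behind the grasp point.
Start: joints at [0.014, 0.321, -0.07, 1.45, 0.023, 1.371, -0.057], TCP at [0.65, -0, 0.237] pointing down, gripper open.
Joint ranges: [-2.86, 2.86], [-0.3, 2.09], [-1.38, 1.24], [0.06, 2.45], [-1.56, 4.7], [0.09, 2.05], [-2.69, 2.69]. Speed limits (rad/s): [2.57, 2.57, 3.14, 3.14, 3.14, 3.14, 3.14].

### API

Orientations are given as [roll, pitch, yaw] about the fixed x, y, z axes, in that order (R = Rz(yaw) Ry(pitch) Rx(roll)).
In Python, from bench import robot gives the robot as it stands.
- The arm moves only by the tool apply_moves, never from a script. Its argument "deltas" is a list that holds one entry, the list of rows, each a list of 7 numbers: the opening, from 0 (shut) to 1 (fully open), then the shift along the world's x, y, z in units of 75 cm (1.0 is 75 cm), then the turn, a rotation vector about the world's x, y, z in units of pi/2 rad (1.0 is pi/2 rad). In form: [[[claw, dx, dy, dz, wx, wy, wz], ...]]. A call has 1 to 20 rows; each row is the pose to reach, as a shift and turn from the pose commanded when the call began; what a row does not reach only later rows make up. A row lasts 1/8 s, in which the tool goes at most 62.5 mm and 10.7 degrees, less where a joint would pass 70% of its speed; a pose out of reach is approached as far as the arm can. A call with a number of a shift or a turn outside -1 to 1 is refused whole. A call with a gripper value outside its range is refused whole. The fingers move at their own pace and stop on an object; the grip force is fixed at half the most. Time passes only in rows, so rows that repeat a pose let the fingers close. It gives the time, the measured TCP pose, the force, the opening and the grip force at its end, in the units of the state.
- robot.sense(): the state, without advancing time (a new reading comes with each control period).
- robot.snapshot(name): name is "scene" or "side" or "wrist"; returns a dict with "pixels" (480x640x3 uint8, blue, green, red), "depth" (480x640 float32, m along the optical axis (not along the pixel's ray), 0 where there is no reading), "K" (3x3 intrinsics, pixels), "rvec" (rotation vector, rad) and "tvec" (3), from world to camera coordinates, as OpenCV has them. Camera axes: x right, y down, z forward; pixel columns grow to the right and rows downward; lengths in m; the calibration is good to about 2 mm. A picture is of the moment at which its call begins.
- robot.finish_job(): hands the job in; it is judged then, once.
The state is a dict: "time_s": time; "joint_pos": joint angles; "qd": joint speeds; "tau": joint torques, N m; "eef_pos": TCP position; "tool_rot": TCP orientation; "force": force on the tool from outside, world axes, zero at the start; "moment": the same for the moment, N m; "gripper_width": opening from 0.0 (shut) to 1.0 (fully open); "grip_force": force on a finger pad.
Only numpy, scipy, OpenCV 4.12 (cv2) and the standard library are available. Lean on these libraries where they do the work, as an engineer would, in place of code of your own. Each camera call takes 0.05 s, during which the arm holds its last target. There are 200 camera calls.

## Working session

There is one attempt and no reset: what is moved stays moved. The work goes in short steps, Python scripts to look and compute and a tool call to move; the robot and the scene stay as the last step left them, time stands still between calls to the robot, and variables do not carry over. Pictures are saved under pics/ and viewed, at most 10 in all, crops included, and the job is handed in when it is done.

Besides the shell and the picture viewer there is one more tool, called after "Request:" as name([rows], argument=value, ...), one row to a line, values as JSON. apply_moves: Moves the arm, as the interface text tells. Its arguments: {"type":"object","properties":{"deltas":{"type":"array"}},"required":["deltas"]}

```bash
mkdir -p pics; ls; cat > h.py <<'E'
import numpy as np, cv2
from bench import robot
def cam(s):
    R=cv2.Rodrigues(np.array(s["rvec"],float))[0]; t=np.array(s["tvec"],float).ravel(); return R,t,np.array(s["K"])
def ray(s,uv):
    R,t,K=cam(s); d=R.T@np.linalg.inv(K)@np.array([uv[0],uv[1],1.]); return -R.T@t,d
def plane(s,uv,z):
    o,d=ray(s,uv); return o+d*(z-o[2])/d[2]
def cloud(s):
    R,t,K=cam(s); v,u=np.mgrid[:480,:640]; d=s["depth"]
    p=np.stack([(u-K[0,2])/K[0,0]*d,(v-K[1,2])/K[1,1]*d,d],-1); P=(p-t)@R; P[d<=0]=np.nan; return P
def proj(s,X):
    return cv2.projectPoints(np.array(X,float).reshape(-1,3),np.array(s["rvec"],float),np.array(s["tvec"],float),np.array(s["K"],float),None)[0].reshape(-1,2)
def tri(a,ua,b,ub):
    o1,d1=ray(a,ua);o2,d2=ray(b,ub);d1/=np.linalg.norm(d1);d2/=np.linalg.norm(d2)
    k=np.linalg.lstsq(np.c_[d1,-d2],o2-o1,rcond=None)[0];p,q=o1+k[0]*d1,o2+k[1]*d2;return (p+q)/2,np.linalg.norm(p-q)
E
python3 - <<'E'
from h import *
import pickle
S={n:robot.snapshot(n) for n in("scene","side","wrist")}
pickle.dump(S,open("s0.pkl","wb"))
for n in S: cv2.imwrite(f"pics/{n}0.png",S[n]["pixels"]); R,t,K=cam(S[n]); print(n,-R.T@t,K[0,0])
print(robot.sense())
E
```

```text
pics
scene [ 1.12074986 -0.32721856  1.12899979] 490.26448952662656
side [0.08148239 0.98792262 0.96478973] 587.5612805354046
wrist [0.65004882 0.06753875 0.38413125] 345.47459859098416
{'time_s': 0.15, 'joint_pos': array([ 0.01410225,  0.32165234, -0.07010348,  1.45138097,  0.02262235,
        1.37080115, -0.05690298]), 'qd': array([-0.00198984, -0.00128643,  0.00069367, -0.00195141, -0.00184198,
        0.00215706, -0.00166864]), 'tau': array([ 2.16972071e-04, -4.91794288e+01, -4.04079035e-01, -3.12878716e+01,
       -6.39387709e-02,  4.04033612e-02,  9.90178205e-05]), 'eef_pos': array([ 6.49607455e-01, -4.26861081e-05,  2.35720077e-01]), 'tool_rot': array([-3.14014122e+00,  1.01711171e-04,  1.57083747e+00]), 'force': array([-0.4935199 ,  0.58130945, -0.61288651]), 'moment': array([ 0.03286963, -0.00037121, -0.04847313]), 'grip_force': 0.0, 'gripper_width': 0.9954090537337685}
```

View pics/scene0.png

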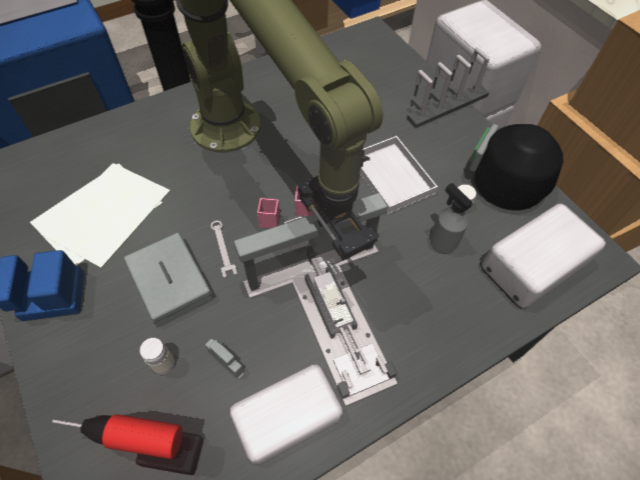

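View pics/side0.png

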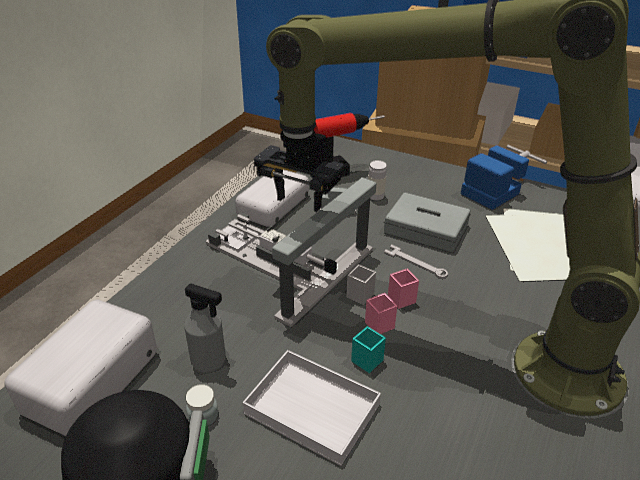

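View pics/wrist0.png

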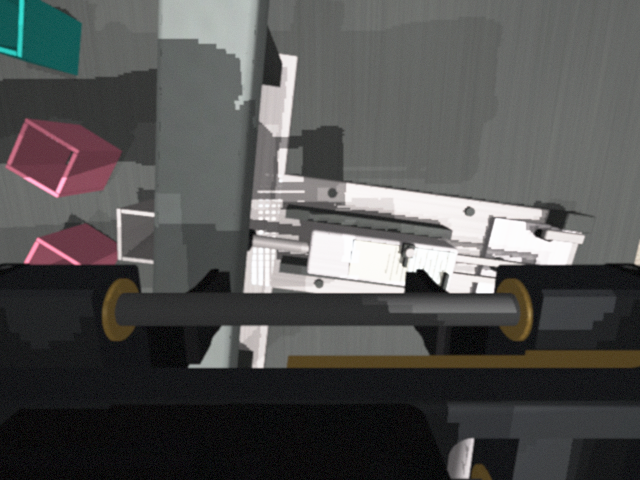

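The scene picture shows the stand (about 340,310), the lamp bar crossing at (300,235), the tray at (397,172) and the parts case at (168,277). In the side view the steel offcut is at (362,285), the pink look-alikes at (380,313) and (403,290), the turquoise one at (368,350), the tray at (312,400), and the grip at about (325,262). The wrist view shows the offcut's rim at (137,235), partly under the lamp bar.

```bash
python3 - <<'E'
from h import *
import pickle
S=pickle.load(open("s0.pkl","rb"))
def rep(n,box,z0,z1,lab):
    s=S[n];P=cloud(s);u0,v0,u1,v1=box
    m=np.zeros((480,640),bool);m[v0:v1,u0:u1]=1
    m&=(P[...,2]>z0)&(P[...,2]<z1)
    Q=P[m]
    if len(Q)<5: print(lab,n,len(Q));return
    (c,wh,a)=cv2.minAreaRect(Q[:,:2].astype(np.float32)*1000)
    print(lab,n,len(Q),"c",np.round(c,1),"wh",np.round(wh,1),"ang",round(a,1),"z",np.round(np.percentile(Q[:,2],[5,50,95]),4))
for n,b in(("side",(343,258,379,300)),("wrist",(110,200,158,265))): rep(n,b,.055,.08,"offcut top")
rep("side",(230,340,390,470),.028,.045,"tray rim");rep("scene",(355,130,440,215),.028,.045,"tray rim")
rep("side",(230,340,390,470),.001,.010,"tray floor")
rep("side",(265,170,380,270),.205,.222,"lamp top");rep("scene",(230,190,390,270),.205,.222,"lamp top");rep("wrist",(150,0,275,370),.205,.222,"lamp top")
rep("wrist",(300,225,460,295),.066,.076,"case top");rep("side",(205,200,330,300),.066,.076,"case top");rep("scene",(300,255,380,350),.066,.076,"case top")
rep("side",(300,250,345,280),.045,.08,"grip");rep("scene",(300,255,345,280),.045,.08,"grip")
for n,b in(("pk1",(388,265,422,310)),("pk2",(364,290,398,335)),("tq",(350,325,388,375))): rep("side",b,.06,.08,n)
rep("side",(175,280,235,375),.05,.3,"bottle");rep("side",(180,380,220,420),.045,.08,"jar")
rep("side",(385,190,470,250),.04,.09,"pcase")
s=S["side"];w=S["wrist"]
crop=lambda s,b,k:cv2.resize(s["pixels"][b[1]:b[3],b[0]:b[2]],None,fx=k,fy=k,interpolation=cv2.INTER_CUBIC)
a=crop(s,(200,200,420,380),3.6);b=crop(w,(100,170,480,300),2.08)
cv2.imwrite("pics/c1.png",cv2.resize(np.vstack([a[:,:790],b[:,:790]]),None,fx=.64,fy=.64))
E
```

```text
offcut top side 319 c [459.6   6.6] wh [ 66.7 120.5] ang 56.8 z [0.0566 0.0649 0.0705]
offcut top wrist 1063 c [479.9  -7.8] wh [50.8 35.2] ang 82.6 z [0.0566 0.0682 0.071 ]
tray rim side 1312 c [425.6 283.5] wh [279.3 222.1] ang 86.9 z [0.0286 0.0329 0.0397]
tray rim scene 379 c [433.8 340.4] wh [163.6 223.9] ang 87.5 z [0.0284 0.0321 0.0364]
tray floor side 7062 c [445.3 321.3] wh [352.  319.2] ang 28.4 z [0.0012 0.003  0.007 ]
lamp top side 1873 c [622.3 -21.9] wh [363.8 140.6] ang 81.9 z [0.207  0.2106 0.2133]
lamp top scene 2094 c [583.8 -16.7] wh [359.   48.5] ang 82.3 z [0.2067 0.2101 0.2132]
lamp top wrist 27715 c [590.2  44.2] wh [189.2  45. ] ang 82.4 z [0.2104 0.2123 0.2134]
case top wrist 5658 c [711.4 -31.5] wh [ 44.5 139.6] ang 82.4 z [0.0698 0.0726 0.0744]
case top side 429 c [716.3 -40. ] wh [155.7 443.1] ang 49.5 z [0.0665 0.0698 0.0745]
case top scene 933 c [715.3 -33.9] wh [ 44.3 265.6] ang 82.4 z [0.0671 0.0706 0.0742]
grip side 327 c [602.7 -24. ] wh [95.4 56.3] ang 9.0 z [0.0473 0.0586 0.0721]
grip scene 222 c [622.  -29.5] wh [100.4  44.4] ang 6.2 z [0.0532 0.0657 0.0719]
pk1 side 290 c [375.7  -6.7] wh [ 66.7 146.5] ang 19.0 z [0.0607 0.0666 0.0708]
pk2 side 319 c [402.5  93.6] wh [128.6  67.4] ang 90.0 z [0.0607 0.0667 0.0704]
tq side 286 c [383.1 174.1] wh [54.5 52.8] ang 76.2 z [0.0606 0.067  0.0708]
bottle side 2226 c [677.5 339.6] wh [79. 62.] ang 48.3 z [0.0587 0.1255 0.2029]
jar side 593 c [608.9 456.2] wh [51.7 55.6] ang 32.4 z [0.0489 0.0584 0.0612]
pcase side 2460 c [ 435.1 -350.9] wh [201.  162.5] ang 1.4 z [0.0443 0.0534 0.058 ]
```

View pics/c1.png

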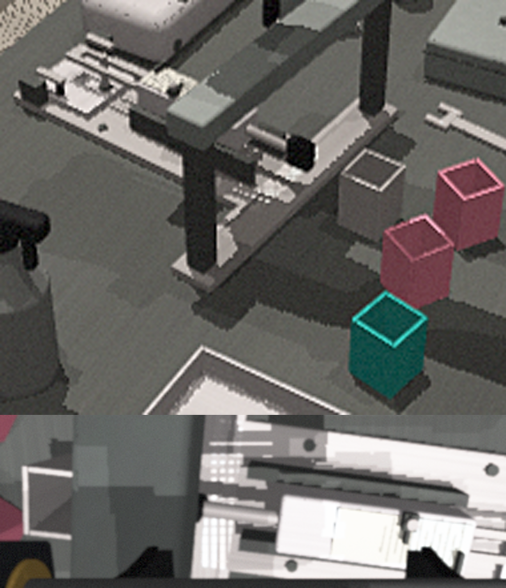

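The crop confirms the layout. The stand's x axis lies at about -7.6° in the world, the case top centre is near (0.711,-0.032,0.073), the lamp's front edge is near x=0.56, and the offcut is near (0.487,-0.008). Next I raise the hand, turn it so the camera is on the -x side, and pull back for a clear look.

Request:
apply_moves([
  [[1,0,0,0.04,0,0,0.05],[1,-0.02,0,0.08,0,0,0.15],[1,-0.05,0,0.12,0,0,0.25],[1,-0.08,0,0.14,0,0,0.36],[1,-0.11,0,0.14,0,0,0.47],[1,-0.13,0,0.14,0,0,0.58],[1,-0.14,0,0.14,0,0,0.69],[1,-0.14,0,0.14,0,0,0.8],[1,-0.14,0,0.14,0,0,0.88],[1,-0.14,0,0.14,0,0,0.916],[1,-0.14,0,0.14,0,0,0.916],[1,-0.14,0,0.14,0,0,0.916]],
])

```text
time_s: 1.65
eef_pos: [0.5449, -0.0, 0.3414]
tool_rot: [3.142, -0.0, 3.009]
force: [-0.2, -0.6, 0.1]
gripper_width: 0.998
grip_force: 0.0
```

```bash
python3 - <<'E'
from h import *
import pickle
S={n:robot.snapshot(n) for n in("scene","side","wrist")}
pickle.dump(S,open("s1.pkl","wb"))
st=robot.sense();print(st["eef_pos"],st["tool_rot"],st["joint_pos"],st["force"])
cv2.imwrite("pics/w1.png",S["wrist"]["pixels"])
def masks(px):
    h=cv2.cvtColor(px,cv2.COLOR_BGR2HSV); H,Sa,V=h[...,0],h[...,1],h[...,2]
    return dict(pink=((H>150)|(H<5))&(Sa>70)&(V>60),tq=(H>75)&(H<100)&(Sa>100),grey=Sa<40)
for n in("side","wrist","scene"):
    s=S[n];P=cloud(s);M=masks(s["pixels"]);ws=(P[...,0]>.3)&(P[...,0]<.56)&(abs(P[...,1])<.25)
    for k in("pink","tq","grey"):
        m=M[k]&ws&(P[...,2]>.06)&(P[...,2]<.076)
        N,L,st_,C=cv2.connectedComponentsWithStats(cv2.dilate(m.astype(np.uint8),np.ones((3,3))))
        for i in range(1,N):
            Q=P[(L==i)&m]
            if len(Q)<60: continue
            c,wh,a=cv2.minAreaRect(Q[:,:2].astype(np.float32)*1000)
            print(n,k,len(Q),np.round(C[i]),np.round(c,1),np.round(wh,1),round(a,1),round(np.median(Q[:,2]),4))
E
```

```text
[5.45015214e-01 8.90404065e-08 3.41539778e-01] [ 3.14150160e+00 -4.65555225e-05  3.00924267e+00] [ 0.11936185  0.07419434 -0.17888704  1.53607779  0.01310135  1.53253192
  1.37890131] [-0.36471122 -0.31241777  0.63183982]
side pink 223 [404. 279.] [389. -43.] [53.1 54.6] 54.5 0.0664
side pink 237 [381. 305.] [401.   61.6] [52.7 54.1] 56.0 0.066
side tq 280 [368. 340.] [382.9 173.4] [55.4 52.7] 75.5 0.0667
side grey 210 [361. 275.] [483.7 -10.2] [56.2 54. ] 86.3 0.0666
wrist pink 736 [356.  79.] [406.   63.9] [50.  50.4] 57.3 0.0699
wrist pink 825 [261.  81.] [393.6 -42.2] [50.5 50.2] 54.3 0.0698
wrist tq 1109 [454.  47.] [387.2 175.7] [50.5 50.7] 75.6 0.0697
wrist grey 572 [302. 162.] [487.8  -8.1] [49.5 48.9] 82.5 0.0702
wrist grey 60 [184. 232.] [ 554.  -170.5] [22.9  8.2] 82.8 0.0683
scene pink 142 [305. 194.] [407.5  61. ] [50.  53.7] 56.7 0.0665
scene pink 153 [268. 207.] [395.4 -45.8] [51.3 54.1] 54.6 0.0661
scene tq 110 [337. 174.] [389.2 172. ] [49.4 53.1] 75.1 0.0665
```

View pics/w1.png

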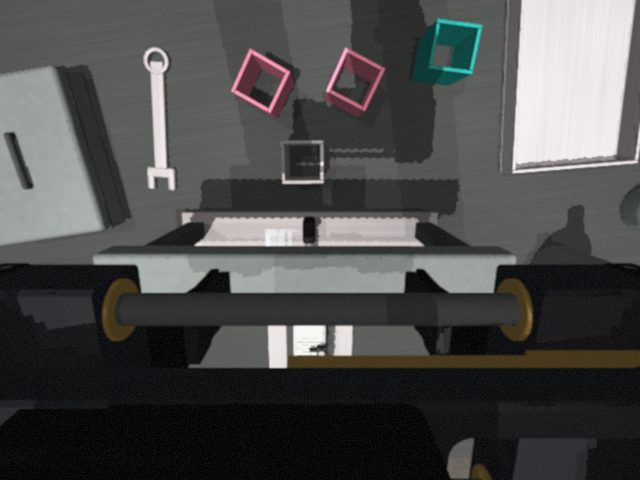

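The wrist view shows the offcut square on at (302,162), the pinks at (262,82) and (356,80), the turquoise one at (448,47), the tray at upper right, and the grip at (309,230). The offcut measures (0.4875,-0.0085) with its top at 0.070, and the two views agree. I'll descend and grip it across stand y.

Request:
apply_moves([
  [[1,-0.04,-0.006,-0.04,0,0,0],[1,-0.077,-0.011,-0.09,0,0,0],[1,-0.077,-0.011,-0.15,0,0,0],[1,-0.077,-0.011,-0.21,0,0,0],[1,-0.077,-0.011,-0.27,0,0,0],[1,-0.077,-0.011,-0.32,0,0,0],[1,-0.077,-0.011,-0.36,0,0,0],[1,-0.077,-0.011,-0.38,0,0,0],[1,-0.077,-0.011,-0.389,0,0,0],[1,-0.077,-0.011,-0.389,0,0,0],[0.3,-0.077,-0.011,-0.389,0,0,0],[0.3,-0.077,-0.011,-0.389,0,0,0],[0.3,-0.077,-0.011,-0.389,0,0,0],[0.3,-0.077,-0.011,-0.389,0,0,0],[0.3,-0.077,-0.011,-0.389,0,0,0],[0.3,-0.077,-0.011,-0.389,0,0,0]],
])

```text
time_s: 3.8
eef_pos: [0.4872, -0.0088, 0.05]
tool_rot: [-3.141, 0.0, 3.01]
force: [-1.6, -1.7, 2.2]
gripper_width: 0.575
grip_force: 30.0
```

```bash
python3 - <<'E'
from h import *
import pickle
S=pickle.load(open("s1.pkl","rb"))
# tray: scene, wrist rim points and floor
for n in("scene","wrist","side"):
    P=cloud(S[n]); Z=P[...,2]
    for a,b in((.0285,.038),(.002,.007)):
        m=(Z>a)&(Z<b)&(P[...,0]>.3)&(P[...,0]<.56)&(P[...,1]>.24)&(P[...,1]<.435)
        if a<.01: m&=cv2.cvtColor(S[n]["pixels"],cv2.COLOR_BGR2GRAY)>150
        Q=P[m]
        if len(Q)>50:
            c,wh,an=cv2.minAreaRect(Q[:,:2].astype(np.float32)*1000);print(n,a,len(Q),np.round(c,1),np.round(wh,1),round(an,1),np.median(Q[:,2]).round(4))
# grip: black patch in wrist & side
for n,b in(("wrist",(300,215,320,246)),("side",(318,250,345,280))):
    s=S[n];P=cloud(s);g=s["pixels"].max(2);m=np.zeros(g.shape,bool);m[b[1]:b[3],b[0]:b[2]]=1;m&=(g<45)&(P[...,2]>.03)&(P[...,2]<.085)
    Q=P[m];v,u=np.nonzero(m);ax=np.array([.9912,-.1323]);d=Q[:,:2]-[.7114,-.0315]
    X=d@ax;Y=d@[.1323,.9912]
    print(n,len(Q),u.mean(),v.mean(),"sx",np.percentile(X,[3,50,97]).round(4),"sy",np.percentile(Y,[3,50,97]).round(4),"z",np.percentile(Q[:,2],[3,50,97]).round(4))
    t=Q[:,2]>np.percentile(Q[:,2],97)-.006; print("   top patch sx",np.percentile(X[t],[3,50,97]).round(4),"sy",np.percentile(Y[t],[3,50,97]).round(4))
E
```

```text
scene 0.0285 405 [433.6 340.6] [163.8 224.8] 87.6 0.0322
scene 0.002 1229 [424.6 347.9] [137.8 197.3] 87.4 0.0037
wrist 0.0285 1760 [442.1 342.5] [162.1 200.1] 87.2 0.0346
wrist 0.002 16614 [435.1 352. ] [137.8 201.5] 87.2 0.0048
side 0.0285 1022 [428.3 340.3] [165.4 221.5] 86.9 0.0328
side 0.002 3757 [441.8 317.2] [164.7 223.7] 86.9 0.0036
wrist 255 309.19607843137254 228.74117647058824 sx [-0.1549 -0.1447 -0.1301] sy [-0.0049  0.0013  0.0075] z [0.048 0.073 0.075]
   top patch sx [-0.1542 -0.1432 -0.1297] sy [-0.0049  0.0013  0.0075]
side 141 329.9078014184397 265.822695035461 sx [-0.1587 -0.1476 -0.1335] sy [-0.0068  0.0037  0.0074] z [0.0417 0.0618 0.0735]
   top patch sx [-0.1576 -0.1447 -0.1342] sy [-0.0094  0.0004  0.0073]
```

Gripped: the opening is 50 mm. The tray centre is near (0.432,0.341) with its floor at 0.004. I'll lift, carry it over and lower it.

Request:
apply_moves([
  [[0.3,0,0,0.03,0,0,0],[0.3,0,0,0.08,0,0,0],[0.3,0,0,0.13,0,0,0],[0.3,0,0.02,0.16,0,0,0],[0.3,-0.01,0.07,0.16,0,0,0.01],[0.3,-0.02,0.13,0.16,0,0,0.02],[0.3,-0.03,0.19,0.16,0,0,0.03],[0.3,-0.04,0.25,0.16,0,0,0.04],[0.3,-0.05,0.31,0.16,0,0,0.05],[0.3,-0.06,0.37,0.16,0,0,0.055],[0.3,-0.07,0.42,0.16,0,0,0.055],[0.3,-0.073,0.45,0.15,0,0,0.055],[0.3,-0.073,0.467,0.13,0,0,0.055],[0.3,-0.073,0.467,0.1,0,0,0.055],[0.3,-0.073,0.467,0.07,0,0,0.055],[0.3,-0.073,0.467,0.045,0,0,0.055],[0.3,-0.073,0.467,0.025,0,0,0.055],[0.3,-0.073,0.467,0.013,0,0,0.055],[0.3,-0.073,0.467,0.01,0,0,0.055],[0.3,-0.073,0.467,0.01,0,0,0.055]],
])

```text
time_s: 6.3
eef_pos: [0.4328, 0.3423, 0.0578]
tool_rot: [3.141, 0.001, 3.096]
force: [0.3, 0.8, -2.6]
gripper_width: 0.575
grip_force: 30.0
```

Request:
apply_moves([
  [[0.3,0,0,-0.002,0,0,0],[0.3,0,0,-0.003,0,0,0],[0.3,0,0,-0.003,0,0,0]],
])

```text
time_s: 6.68
eef_pos: [0.4326, 0.342, 0.0552]
tool_rot: [3.141, 0.0, 3.096]
force: [0.2, -0.1, -3.0]
gripper_width: 0.574
grip_force: 30.0
```

Request:
apply_moves([
  [[0.3,0,0,-0.001,0,0,0],[0.3,0,0,-0.002,0,0,0],[0.3,0,0,-0.002,0,0,0]],
])

```text
time_s: 7.05
eef_pos: [0.4326, 0.342, 0.054]
tool_rot: [3.142, 0.0, 3.096]
force: [-0.9, -1.0, 2.0]
gripper_width: 0.57
grip_force: 30.0
```

Request:
apply_moves([
  [[0.8,0,0,0,0,0,0],[1,0,0,0,0,0,0],[1,0,0,0,0,0,0],[1,0,0,0.02,0,0,0],[1,0,0,0.06,0,0,0],[1,0,0,0.12,0,0,0],[1,0,0,0.19,0,0,0],[1,0,0,0.26,0,0,0],[1,0.01,-0.02,0.32,0,0,0],[1,0.05,-0.06,0.33,0,0,-0.01],[1,0.1,-0.11,0.33,0,0,-0.02],[1,0.15,-0.16,0.33,0,0,-0.03],[1,0.2,-0.21,0.33,0,0,-0.04],[1,0.25,-0.26,0.33,0,0,-0.05],[1,0.3,-0.31,0.33,0,0,-0.055],[1,0.35,-0.36,0.33,0,0,-0.055],[1,0.4,-0.42,0.33,0,0,-0.055],[1,0.44,-0.47,0.33,0,0,-0.055],[1,0.47,-0.5,0.33,0,0,-0.055],[1,0.477,-0.509,0.33,0,0,-0.055]],
])

```text
time_s: 9.55
eef_pos: [0.7909, -0.0422, 0.3008]
tool_rot: [-3.141, -0.0, 3.007]
force: [-0.0, 0.7, 0.3]
gripper_width: 1.001
grip_force: 0.0
```

Request:
apply_moves([
  [[1,0,0,-0.04,0,0,0],[1,0,0,-0.09,0,0,0],[1,0,0,-0.14,0,0,0],[1,0,0,-0.165,0,0,0],[1,0,0,-0.17,0,0,0],[1,0,0,-0.17,0,0,0],[1,0,0,-0.17,0,0,0]],
])

```text
time_s: 10.42
eef_pos: [0.7912, -0.0397, 0.1758]
tool_rot: [3.141, 0.003, 3.01]
force: [0.6, -0.1, -0.2]
gripper_width: 1.001
grip_force: 0.0
```

```bash
python3 - <<'E'
from h import *
import pickle
S={n:robot.snapshot(n) for n in("scene","side","wrist")}
pickle.dump(S,open("s2.pkl","wb"))
st=robot.sense();print(st["eef_pos"],st["tool_rot"],st["joint_pos"])
s=S["side"];P=cloud(s)
m=(P[...,2]>.067)&(P[...,2]<.08)&(P[...,0]>.35)&(P[...,0]<.53)&(P[...,1]>.27)&(P[...,1]<.41)
print("offcut in tray",cv2.minAreaRect(P[m][:,:2].astype(np.float32)*1000),np.median(P[m][:,2]))
w=S["wrist"]; c=proj(w,[.7114,-.0315,.0726])[0];print("case px",c)
u,v=int(c[0]),int(c[1]);x0,y0=max(0,u-130),max(0,v-95)
a=cv2.resize(w["pixels"][y0:y0+190,x0:x0+260],None,fx=3,fy=3,interpolation=cv2.INTER_CUBIC);print(x0,y0)
cv2.imwrite("pics/w2.png",a)
E
```

```text
[ 0.79077179 -0.03975607  0.17483524] [3.14125299e+00 1.79456762e-03 3.00956798e+00] [ 0.14456461  0.66850711 -0.22400176  1.08385669  0.14009919  1.40129925
  1.38289008]
offcut in tray ((428.81634521484375, 342.00115966796875), (54.7670783996582, 52.10209655761719), 86.88636779785156) 0.07193219792702285
case px [311.18038405 132.34259192]
181 37
```

View pics/w2.png

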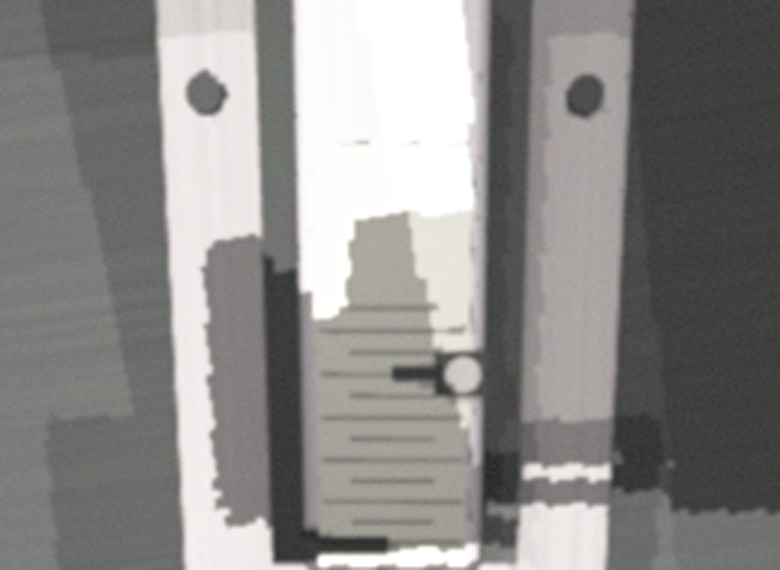

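The crop shows the pointer blade at crop (345,545), the clip tooth at crop (412,373), and scale lines about 21 px (5 mm) apart. The offcut stands upright in the tray at (0.429,0.342).

```bash
python3 - <<'E'
from h import *
import pickle
S=pickle.load(open("s2.pkl","rb"));w=S["wrist"];g=cv2.cvtColor(w["pixels"],cv2.COLOR_BGR2GRAY).astype(float)
ax=np.array([.9912,-.1323])
def dark(cols,r0,r1):
    p=g[r0:r1,cols[0]:cols[1]].mean(1); wt=np.clip(110-p,0,None); return (np.arange(r0,r1)*wt).sum()/wt.sum(),p.round()
rp,pp=dark((291,308),212,225); rc,pc=dark((313,323),154,168)
print(rp,pp,rc,pc)
P=cloud(w);print("z",P[int(rp),300],P[int(rc),316])
for z in(.073,.078):
    a=plane(w,(299.5,rp),z);b=plane(w,(318,rc),z);print(z,a,b,"dx",(a-b)[:2]@ax)
# scale spacing check on lines
for r in(37+374/3,37+522/3): q=plane(w,(312,r),.073);print(q,q[:2]@ax)
# grip pose again, from side
for n in("side","scene"):
    s=S[n];P=cloud(s);m=(s["pixels"].max(2)<45)
    d=P[...,:2]-[.7114,-.0315];X=d@ax;Y=d@[.1323,.9912];m&=(X<-.11)&(X>-.18)&(abs(Y)<.012)&(P[...,2]>.04)&(P[...,2]<.08)
    print(n,m.sum(),np.percentile(X[m],[3,97]).round(4),np.percentile(Y[m],[3,97]).round(4),np.percentile(P[...,2][m],[3,97]).round(4))
E
```

```text
218.00222772277226 [156. 160. 156. 133.  80.  48.  52.  55.  77. 159. 246. 255. 254.] 161.05081967213115 [135. 146. 162. 162. 141.  95.  62.  57.  62.  90. 129. 153. 160. 160.]
z [ 0.76834558 -0.04708602  0.08277245] [ 0.73087325 -0.03069436  0.08139422]
0.073 [ 0.77004562 -0.04816063  0.073     ] [ 0.73128619 -0.02933437  0.073     ] dx 0.040909058918701356
0.078 [ 0.76915289 -0.04779038  0.078     ] [ 0.73116678 -0.02933975  0.078     ] dx 0.04009284966722535
[ 0.73115194 -0.03359859  0.073     ] 0.7291628965789653
[ 0.76609093 -0.03833594  0.073     ] 0.7644211734012407
side 144 [-0.1596 -0.1323] [-0.0082  0.0086] [0.0435 0.0732]
scene 72 [-0.1496 -0.1242] [-0.0099  0.0029] [0.0455 0.0755]
```

Pointer to clip is about 40 mm (8 scale lines), so the target pull is about 14.4 N. The grip centre is near (0.570,-0.013,0.055). I'll move to a leaned pre-grasp at 32°.

Request:
apply_moves([
  [[1,0,0,0.05,0,0,0],[1,0,0,0.12,0,0,0],[1,-0.02,0,0.18,0,0,0],[1,-0.07,0.01,0.2,0,0,0],[1,-0.13,0.02,0.2,-0.006,-0.045,0],[1,-0.19,0.03,0.2,-0.016,-0.12,0],[1,-0.25,0.035,0.2,-0.026,-0.195,0],[1,-0.31,0.04,0.2,-0.036,-0.27,0],[1,-0.35,0.045,0.19,-0.043,-0.32,0],[1,-0.37,0.047,0.16,-0.047,-0.35,0],[1,-0.375,0.047,0.11,-0.047,-0.3525,0],[1,-0.375,0.047,0.06,-0.047,-0.3525,0],[1,-0.375,0.047,0.01,-0.047,-0.3525,0],[1,-0.375,0.047,-0.02,-0.047,-0.3525,0],[1,-0.375,0.047,-0.023,-0.047,-0.3525,0],[1,-0.375,0.047,-0.023,-0.047,-0.3525,0]],
])

```text
time_s: 12.58
eef_pos: [0.51, -0.0044, 0.1578]
tool_rot: [3.141, 0.561, 3.01]
force: [-0.1, -0.0, 1.3]
gripper_width: 1.0
grip_force: 0.0
```

```bash
python3 - <<'E'
from h import *
import pickle
from scipy.spatial.transform import Rotation as Ro
st=robot.sense();print(st["eef_pos"],st["tool_rot"],st["joint_pos"].round(2),st["force"])
R=Ro.from_euler("xyz",st["tool_rot"]).as_matrix();print(R.round(3))
s=robot.snapshot("wrist");cv2.imwrite("pics/w3.png",s["pixels"])
P=cloud(s);ax=np.array([.9912,-.1323]);d=P[...,:2]-[.7114,-.0315];X=d@ax;Y=d@[.1323,.9912]
m=(s["pixels"].max(2)<60)&(X<-.11)&(X>-.18)&(abs(Y)<.015)&(P[...,2]>.03)&(P[...,2]<.085)
print(m.sum(),np.percentile(X[m],[3,97]).round(4),np.percentile(Y[m],[3,97]).round(4),np.percentile(P[...,2][m],[3,97]).round(4))
f=m&(P[...,2]<.065);print("front face",np.median(X[f]) if f.any() else None)
E
```

```text
[ 0.50999735 -0.00437335  0.15783756] [3.14138682 0.56073748 3.00964802] [ 0.06 -0.28 -0.18  2.34  0.17  0.54  1.19] [-0.11829153 -0.00243068  1.29094507]
[[-0.84   0.131  0.527]
 [ 0.111  0.991 -0.07 ]
 [-0.532  0.    -0.847]]
948 [-0.1557 -0.1317] [-0.0061  0.0074] [0.0431 0.0742]
front face -0.1549540005353311
```

View pics/w3.png

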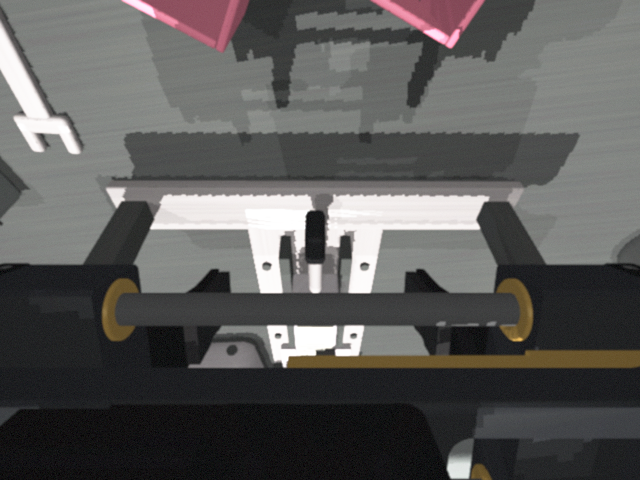

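The picture shows the grip at (316,237) under the bar, centred between the fingers, with low dark brackets beside the rod at (287,250) and (345,250). I'll check their height before closing there.

```bash
python3 - <<'E'
from h import *
s=robot.snapshot("wrist");P=cloud(s);ax=np.array([.9912,-.1323]);d=P[...,:2]-[.7114,-.0315];X=d@ax;Y=d@[.1323,.9912];Z=P[...,2]
v,u=np.mgrid[:480,:640];m0=(v<262)&(v>180)
for lo in np.arange(-.17,-.06,.01):
    r=[]
    for a,b in((-.07,-.045),(-.045,-.03),(-.03,-.01),(.01,.03),(.03,.045),(.045,.07)):
        m=m0&(X>lo)&(X<lo+.01)&(Y>a)&(Y<b); r.append(np.nanmax(Z[m]).round(3) if m.sum()>3 else None)
    print(lo.round(2),r)
E
```

```text
-0.17 [None, None, None, None, None, None]
-0.16 [np.float64(0.014), np.float64(0.014), np.float64(0.014), np.float64(0.015), np.float64(0.014), np.float64(0.014)]
-0.15 [np.float64(0.014), np.float64(0.014), np.float64(0.014), np.float64(0.014), np.float64(0.014), np.float64(0.014)]
-0.14 [np.float64(0.014), np.float64(0.014), np.float64(0.014), np.float64(0.014), np.float64(0.014), np.float64(0.015)]
-0.13 [np.float64(0.014), np.float64(0.014), np.float64(0.014), np.float64(0.014), np.float64(0.014), np.float64(0.014)]
-0.12 [np.float64(0.014), np.float64(0.014), np.float64(0.014), np.float64(0.014), np.float64(0.014), np.float64(0.014)]
-0.11 [np.float64(0.015), np.float64(0.014), np.float64(0.014), np.float64(0.015), np.float64(0.014), np.float64(0.014)]
-0.1 [np.float64(0.014), np.float64(0.044), np.float64(0.043), np.float64(0.044), np.float64(0.044), np.float64(0.014)]
-0.09 [np.float64(0.014), np.float64(0.014), np.float64(0.037), np.float64(0.031), np.float64(0.014), np.float64(0.014)]
-0.08 [np.float64(0.014), np.float64(0.014), np.float64(0.028), np.float64(0.021), np.float64(0.014), np.float64(0.015)]
-0.07 [np.float64(0.014), np.float64(0.014), np.float64(0.02), np.float64(0.021), np.float64(0.014), np.float64(0.014)]
-0.06 [np.float64(0.014), np.float64(0.013), np.float64(0.013), np.float64(0.014), np.float64(0.013), np.float64(0.013)]
```

The finger zone (stand x -0.16 to -0.11) is clear down to the plate, so I'll go in and close on the grip.

Request:
apply_moves([
  [[1,0.015,-0.002,-0.024,0,0,0],[0.8,0.033,-0.0045,-0.053,0,0,0],[0.7,0.051,-0.007,-0.082,0,0,0],[0.7,0.067,-0.009,-0.108,0,0,0],[0.7,0.079,-0.0107,-0.127,0,0,0],[0.7,0.0845,-0.0115,-0.136,0,0,0],[0.7,0.0845,-0.0115,-0.136,0,0,0],[0.7,0.0845,-0.0115,-0.136,0,0,0],[0.3,0.0845,-0.0115,-0.136,0,0,0],[0.1,0.0845,-0.0115,-0.136,0,0,0],[0,0.0845,-0.0115,-0.136,0,0,0],[0,0.0845,-0.0115,-0.136,0,0,0],[0,0.0845,-0.0115,-0.136,0,0,0],[0,0.0845,-0.0115,-0.136,0,0,0],[0,0.0845,-0.0115,-0.136,0,0,0]],
])

```text
time_s: 14.55
eef_pos: [0.5722, -0.0143, 0.0543]
tool_rot: [-3.14, 0.558, 3.009]
force: [-1.0, -4.2, 1.4]
gripper_width: 0.185
grip_force: 30.0
```

```bash
python3 - <<'E'
from h import *
st=robot.sense();print(st)
E
```

```text
{'time_s': 14.55, 'joint_pos': array([ 0.12499183,  0.0537129 , -0.2248103 ,  2.30019457,  0.51089173,
        0.27633393,  0.88428376]), 'qd': array([ 0.00066649, -0.00102297, -0.0005841 ,  0.00149889, -0.00061208,
       -0.00091964, -0.0004241 ]), 'tau': array([-2.43091598e+00, -2.71358192e+01, -2.68441401e+00, -2.51943988e+01,
        1.21364384e-01, -2.79761553e+00,  1.12812113e-02]), 'eef_pos': array([ 0.57218779, -0.01432208,  0.05428288]), 'tool_rot': array([-3.14031442,  0.55815057,  3.00862594]), 'force': array([-0.95671966, -4.2124668 ,  1.40342321]), 'moment': array([-0.61450987,  0.5648409 , -0.47900789]), 'grip_force': 29.997625586693175, 'gripper_width': 0.1845399422593839}
```

```bash
python3 - <<'E'
import numpy as np
from scipy.optimize import least_squares
from scipy.spatial.transform import Rotation as Ro
D=[(0,0,.267),(-90,0,0),(90,0,.293),(90,.0525,0),(90,.0775,.3425),(90,0,0),(-90,.076,.097)]
def fk(q,L):
    T=np.eye(4)
    for (al,a,d),t in zip(D,q):
        A=np.eye(4);A[:3,:3]=Ro.from_euler("x",al,degrees=True).as_matrix();A[0,3]=a
        B=np.eye(4);B[:3,:3]=Ro.from_euler("z",t).as_matrix();B[2,3]=d;T=T@A@B
    return T[:3,3]+T[:3,2]*L,T[:3,:3]
qs=[[.0141,.32165,-.0701,1.45138,.02262,1.3708,-.0569],[.12499,.05371,-.22481,2.30019,.51089,.27633,.88428],[.14456,.66851,-.224,1.08386,.1401,1.4013,1.38289]]
ps=[[.6496,0,.2357],[.5722,-.0143,.0543],[.7908,-.0398,.1748]]
for q,p in zip(qs,ps):
    for L in(.15,): o,R=fk(q,L);print(o.round(4),p,R[:,2].round(3), (np.array(p)-o)@R[:,2])
L=.15+np.mean([(np.array(p)-fk(q,.15)[0])@fk(q,.15)[1][:,2] for q,p in zip(qs,ps)])
q=np.array(qs[1]);R0=fk(q,L)[1];p0=fk(q,L)[0]
for s in np.arange(0,.09,.01):
    f=lambda x:np.r_[(fk(x,L)[0]-p0-s*np.array([-.9912,.1323,0]))*10,Ro.from_matrix(fk(x,L)[1].T@R0).as_rotvec()*3,(x-q)*.003]
    q=least_squares(f,q).x;print(s.round(2),q.round(3),np.abs(f(q)[:3]).max()/10)
E
```

```text
[ 0.4997 -0.0227  0.1946] [0.6496, 0, 0.2357] [-0.238  0.013 -0.971] -0.07527483674747178
[ 0.4826 -0.0422  0.9976] [0.5722, -0.0143, 0.0543] [0.908 0.048 0.416] -0.30929061047904877
[ 0.2731 -0.0155 -0.015 ] [0.7908, -0.0398, 0.1748] [-0.816  0.086 -0.572] -0.5329660995656634
0.0 [ 0.125  0.054 -0.225  2.3    0.511  0.276  0.884] 0.0
0.01 [ 0.136  0.006 -0.215  2.239  0.482  0.259  0.892] 8.866770173643346e-08
0.02 [ 0.142 -0.038 -0.202  2.186  0.452  0.246  0.904] 6.955123765806093e-08
0.03 [ 0.142 -0.079 -0.188  2.138  0.424  0.236  0.918] 5.6479323107261337e-08
0.04 [ 0.137 -0.117 -0.173  2.095  0.399  0.228  0.933] 4.706598033532572e-08
0.05 [ 0.13  -0.153 -0.157  2.055  0.376  0.223  0.947] 4.005941112161793e-08
0.06 [ 0.121 -0.188 -0.142  2.019  0.357  0.22   0.96 ] 3.4706896467895376e-08
0.07 [ 0.11  -0.221 -0.127  1.986  0.341  0.219  0.973] 3.046777430348868e-08
0.08 [ 0.099 -0.252 -0.113  1.955  0.328  0.219  0.984] 2.7124943846601468e-08
```

Request:
apply_moves([
  [[0,-0.003,-0.001,0,0,0,0],[0,-0.006,-0.001,0,0,0,0],[0,-0.0092,-0.0004,0,0,0,0],[0,-0.0132,0.0001,0,0,0,0],[0,-0.0172,0.0006,0,0,0,0],[0,-0.0212,0.0011,0,0,0,0],[0,-0.0238,0.0015,0,0,0,0],[0,-0.0251,0.0017,0,0,0,0],[0,-0.0251,0.0017,0,0,0,0],[0,-0.0251,0.0017,0,0,0,0]],
])

```text
time_s: 15.8
eef_pos: [0.5535, -0.0118, 0.0543]
tool_rot: [-3.141, 0.558, 3.01]
force: [-0.5, -1.6, 1.4]
gripper_width: 0.179
grip_force: 30.0
```

```bash
python3 - <<'E'
from h import *
st=robot.sense();print(st["joint_pos"].round(3),st["eef_pos"],st["tool_rot"],st["force"]@[.9912,-.1323,0],st["force"])
E
```

```text
[ 0.124  0.014 -0.232  2.341  0.498  0.273  0.887] [ 0.55345903 -0.01184466  0.05428936] [-3.14116339  0.55843492  3.00985068] -0.3175484523791733 [-0.53993431 -1.64500708  1.35872988]
```

J4 is heading for its limit at this lean. The lamp clearance grows as I pull back, so I'll straighten the hand by 8° about the pads while the rod is slack.

Request:
apply_moves([
  [[0,0,0,0,0.002,0.015,0],[0,0,0,0,0.004,0.03,0],[0,0,0,0,0.006,0.045,0],[0,-0.0005,0,0,0.008,0.06,0],[0,-0.0008,0,0,0.01,0.075,0],[0,-0.0008,0,0,0.0118,0.088,0],[0,-0.0008,0,0,0.0118,0.088,0],[0,-0.0008,0,0,0.0118,0.088,0]],
])

```text
time_s: 16.8
eef_pos: [0.5531, -0.0119, 0.0544]
tool_rot: [-3.142, 0.42, 3.01]
force: [-0.0, -3.2, -0.8]
gripper_width: 0.181
grip_force: 30.0
```

```bash
python3 - <<'E'
from h import *
st=robot.sense();print(st["joint_pos"].round(3),st["eef_pos"],st["tool_rot"],st["force"]@[.9912,-.1323,0],st["force"],st["moment"])
E
```

```text
[ 0.152  0.059 -0.238  2.233  0.233  0.451  1.167] [ 0.55313332 -0.01186687  0.05441326] [-3.14154961  0.41969788  3.00972675] 0.3966893137287467 [-0.02320687 -3.17227485 -0.80092604] [-0.33911882  0.04523347 -0.25812192]
```

Request:
apply_moves([
  [[0,-0.0018,0.0002,0,0,0,0],[0,-0.0035,0.0005,0,0,0,0],[0,-0.0053,0.0007,0,0,0,0],[0,-0.007,0.0009,0,0,0,0],[0,-0.0088,0.0012,0,0,0,0],[0,-0.0106,0.0014,0,0,0,0],[0,-0.0123,0.0016,0,0,0,0],[0,-0.0141,0.0019,0,0,0,0],[0,-0.0159,0.0021,0,0,0,0],[0,-0.0176,0.0024,0,0,0,0],[0,-0.0194,0.0026,0,0,0,0],[0,-0.0211,0.0028,0,0,0,0],[0,-0.0211,0.0028,0,0,0,0],[0,-0.0211,0.0028,0,0,0,0]],
])

```text
time_s: 18.55
eef_pos: [0.5373, -0.0097, 0.0544]
tool_rot: [3.142, 0.419, 3.01]
force: [4.3, -1.8, -3.8]
gripper_width: 0.181
grip_force: 30.0
```

```bash
cat >> h.py <<'E'
AX=np.array([.9912,-.1323,0])
def look(tag,view=False):
    F=[];P=[]
    for i in range(4):
        s=robot.snapshot("scene");st=robot.sense();F.append(st["force"]@AX);P.append(st["eef_pos"])
    print(tag,st["time_s"],"F",np.mean(F).round(2),"tcp",np.mean(P,0).round(4),"sx",(np.mean(P,0)@AX).round(4),"J",st["joint_pos"].round(2))
    c=proj(s,[.7,-.03,.076])[0].astype(int);x,y=c[0]-50,c[1]-40
    if view: cv2.imwrite(f"pics/{tag}.png",cv2.resize(s["pixels"][y:y+80,x:x+100],None,fx=7,fy=7,interpolation=cv2.INTER_CUBIC));print("crop",x,y)
    import pickle;pickle.dump(s,open(tag+".pkl","wb"))
E
python3 - <<'E'
from h import *
look("p1",True)
E
```

```text
p1 18.75 F 4.08 tcp [ 0.5373 -0.0097  0.0544] sx 0.5339 J [ 0.15  0.03 -0.24  2.27  0.22  0.45  1.17]
crop 281 251
```

View pics/p1.png

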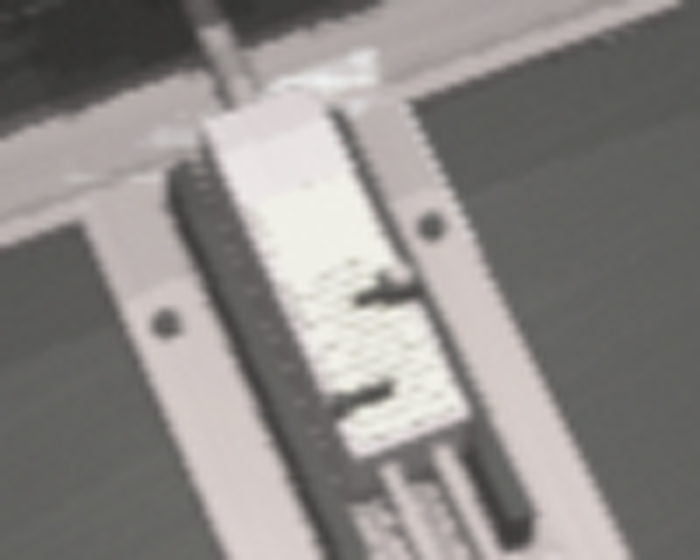

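The pointer blade is at crop (362,398) and the clip tooth at (370,299). The slack is taken up and the pointer has begun to move. I'll measure the remaining gap.

```bash
cat >> h.py <<'E'
def gap(tag):
    """x gap pointer-clip by rectifying the case top (z .078) along stand axes, 0.5 mm/px, and reading dark rows"""
    import pickle; s=pickle.load(open(tag+".pkl","rb")); o=np.array([.7114,-.0315]); ax=AX[:2]; ay=np.array([.1323,.9912])
    xs=np.arange(-.08,.09,.0005); ys=np.arange(-.02,.0205,.0005)
    G=np.array([[*(o+a*ax+b*ay),.078] for a in xs for b in ys]); uv=proj(s,G).astype(np.float32).reshape(len(xs),len(ys),2)
    im=cv2.remap(cv2.cvtColor(s["pixels"],cv2.COLOR_BGR2GRAY),uv[...,0],uv[...,1],cv2.INTER_CUBIC).astype(float)
    r=[]
    for nm,b0,b1 in(("pointer",-.013,-.005),("tooth",.001,.007)):
        p=im[:,(ys>b0)&(ys<b1)].mean(1); k=(xs>-.03)&(xs<.055); i=np.where(k)[0][np.argmin(p[k])]; sl=slice(i-8,i+9)
        w=np.clip(np.median(p[k])-25-p[sl],0,None); r.append((xs[sl]*w).sum()/w.sum()); print(nm,r[-1].round(4),"min",p[i].round())
    print("gap mm",((r[0]-r[1])*1000).round(2)); return im
E
python3 - <<'E'
from h import *
import pickle
im=gap("p1")
pickle.dump(pickle.load(open("s2.pkl","rb"))["scene"],open("p0.pkl","wb"))
im0=gap("p0")
cv2.imwrite("pics/rect.png",cv2.resize(np.hstack([im0,im]),None,fx=2,fy=2))
E
```

```text
pointer 0.0266 min 84.0
tooth -0.0063 min 87.0
gap mm 32.97
pointer nan min 45.0
tooth nan min 33.0
gap mm nanh.py:35: RuntimeWarning: invalid value encountered in scalar divide
  w=np.clip(np.median(p[k])-25-p[sl],0,None); r.append((xs[sl]*w).sum()/w.sum()); print(nm,r[-1].round(4),"min",p[i].round())
[ WARN:0@0.624] global loadsave.cpp:1063 imwrite_ Unsupported depth image for selected encoder is fallbacked to CV_8U.
```

View pics/rect.png

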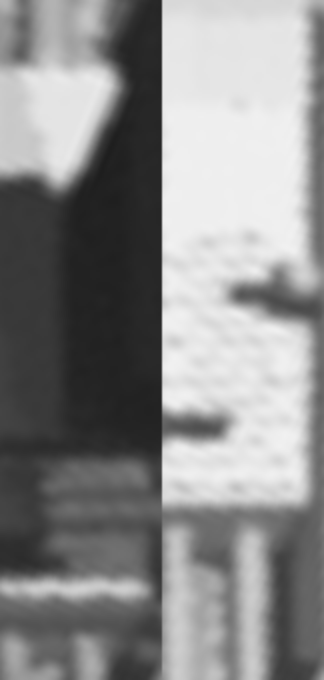

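The rectified view on the right is clean, with the pointer and tooth 33 mm apart. I'll pull a further 28 mm slowly.

Request:
apply_moves([
  [[0,-0.0026,0.0003,0,0,0,0],[0,-0.0053,0.0007,0,0,0,0],[0,-0.0079,0.001,0,0,0,0],[0,-0.0106,0.0014,0,0,0,0],[0,-0.0132,0.0017,0,0,0,0],[0,-0.0159,0.0021,0,0,0,0],[0,-0.0185,0.0024,0,0,0,0],[0,-0.0211,0.0028,0,0,0,0],[0,-0.0238,0.0031,0,0,0,0],[0,-0.0264,0.0035,0,0,0,0],[0,-0.0291,0.0038,0,0,0,0],[0,-0.0317,0.0042,0,0,0,0],[0,-0.0344,0.0045,0,0,0,0],[0,-0.037,0.0049,0,0,0,0],[0,-0.037,0.0049,0,0,0,0],[0,-0.037,0.0049,0,0,0,0]],
])

```text
time_s: 20.75
eef_pos: [0.5105, -0.0061, 0.0546]
tool_rot: [3.141, 0.421, 3.01]
force: [12.7, -2.9, -12.4]
gripper_width: 0.181
grip_force: 30.0
```

```bash
python3 - <<'E'
from h import *
look("p2");gap("p2")
E
```

```text
p2 20.95 F 12.53 tcp [ 0.5105 -0.0061  0.0546] sx 0.5068 J [ 0.15 -0.03 -0.25  2.33  0.2   0.45  1.17]
pointer -0.0008 min 84.0
tooth -0.0064 min 86.0
gap mm 5.58
```

Request:
apply_moves([
  [[0,-0.0013,0.0002,0,0,0,0],[0,-0.0026,0.0003,0,0,0,0],[0,-0.004,0.0005,0,0,0,0],[0,-0.0053,0.0007,0,0,0,0],[0,-0.0062,0.0008,0,0,0,0],[0,-0.0068,0.0009,0,0,0,0],[0,-0.0068,0.0009,0,0,0,0],[0,-0.0068,0.0009,0,0,0,0]],
])

```text
time_s: 21.95
eef_pos: [0.5056, -0.0054, 0.0546]
tool_rot: [3.141, 0.422, 3.01]
force: [14.4, -3.3, -13.3]
gripper_width: 0.18
grip_force: 30.0
```

```bash
python3 - <<'E'
from h import *
look("p3");im=gap("p3")
E
```

```text
p3 22.15 F 14.13 tcp [ 0.5056 -0.0054  0.0546] sx 0.5018 J [ 0.15 -0.05 -0.25  2.34  0.2   0.45  1.17]
pointer -0.0055 min 83.0
tooth -0.0064 min 87.0
gap mm 0.81
```

Request:
apply_moves([
  [[0,-0.0008,0.0001,0,0,0,0],[0,-0.0008,0.0001,0,0,0,0],[0,-0.0008,0.0001,0,0,0,0],[0,-0.0008,0.0001,0,0,0,0],[0,-0.0008,0.0001,0,0,0,0],[0,-0.0008,0.0001,0,0,0,0],[0,-0.0008,0.0001,0,0,0,0],[0,-0.0008,0.0001,0,0,0,0]],
])

```text
time_s: 23.15
eef_pos: [0.505, -0.0054, 0.0546]
tool_rot: [3.141, 0.422, 3.01]
force: [13.8, -4.5, -13.4]
gripper_width: 0.182
grip_force: 30.0
```

```bash
python3 - <<'E'
from h import *
look("p4");im=gap("p4")
E
```

```text
p4 23.35 F 14.32 tcp [ 0.505  -0.0054  0.0546] sx 0.5013 J [ 0.15 -0.05 -0.25  2.34  0.2   0.45  1.17]
pointer -0.0061 min 85.0
tooth -0.0064 min 87.0
gap mm 0.24
```

The gap is 0.24 mm by image and the force is 14.3 N, so the pointer is at the clip. I'll hold here for 2.5 s, then ease back.

Request:
apply_moves([
  [[0,0,0,0,0,0,0],[0,0,0,0,0,0,0],[0,0,0,0,0,0,0],[0,0,0,0,0,0,0],[0,0,0,0,0,0,0],[0,0,0,0,0,0,0],[0,0,0,0,0,0,0],[0,0,0,0,0,0,0],[0,0,0,0,0,0,0],[0,0,0,0,0,0,0],[0,0,0,0,0,0,0],[0,0,0,0,0,0,0],[0,0,0,0,0,0,0],[0,0,0,0,0,0,0],[0,0,0,0,0,0,0],[0,0,0,0,0,0,0],[0,0,0,0,0,0,0],[0,0,0,0,0,0,0],[0,0,0,0,0,0,0],[0,0,0,0,0,0,0]],
])

```text
time_s: 25.85
eef_pos: [0.505, -0.0054, 0.0546]
tool_rot: [3.141, 0.422, 3.009]
force: [14.1, -3.1, -12.7]
gripper_width: 0.186
grip_force: 30.0
```

Request:
apply_moves([
  [[0,0.001,-0.0001,0,0,0,0],[0,0.003,-0.0004,0,0,0,0],[0,0.005,-0.0007,0,0,0,0],[0,0.007,-0.0009,0,0,0,0],[0,0.009,-0.0012,0,0,0,0],[0,0.011,-0.0015,0,0,0,0],[0,0.013,-0.0017,0,0,0,0],[0,0.015,-0.002,0,0,0,0],[0,0.017,-0.0023,0,0,0,0],[0,0.019,-0.0025,0,0,0,0],[0,0.021,-0.0028,0,0,0,0],[0,0.023,-0.0031,0,0,0,0],[0,0.025,-0.0033,0,0,0,0],[0,0.027,-0.0036,0,0,0,0],[0,0.029,-0.0039,0,0,0,0],[0,0.031,-0.0041,0,0,0,0],[0,0.033,-0.0044,0,0,0,0],[0,0.035,-0.0047,0,0,0,0],[0,0.037,-0.0049,0,0,0,0],[0,0.039,-0.0052,0,0,0,0]],
])

```text
time_s: 28.35
eef_pos: [0.5333, -0.0092, 0.0544]
tool_rot: [3.141, 0.42, 3.01]
force: [5.0, -1.9, -5.6]
gripper_width: 0.181
grip_force: 30.0
```

Request:
apply_moves([
  [[0,0.0015,-0.0002,0,0,0,0],[0,0.003,-0.0004,0,0,0,0],[0,0.0045,-0.0006,0,0,0,0],[0,0.006,-0.0008,0,0,0,0],[0,0.0075,-0.001,0,0,0,0],[0,0.009,-0.0012,0,0,0,0],[0,0.0105,-0.0014,0,0,0,0],[0,0.0105,-0.0014,0,0,0,0],[0,0.0105,-0.0014,0,0,0,0]],
])

```text
time_s: 29.48
eef_pos: [0.5408, -0.0102, 0.0544]
tool_rot: [-3.142, 0.419, 3.01]
force: [2.6, -0.5, -1.8]
gripper_width: 0.179
grip_force: 30.0
```

```bash
python3 - <<'E'
from h import *
look("p5");im=gap("p5")
E
```

```text
p5 29.675 F 3.03 tcp [ 0.5408 -0.0102  0.0544] sx 0.5374 J [ 0.15  0.03 -0.24  2.26  0.23  0.45  1.17]
pointer 0.03 min 89.0
tooth -0.0063 min 86.0
gap mm 36.3
```

Request:
apply_moves([
  [[0,0.001,-0.0001,0,0,0,0],[0,0.002,-0.0003,0,0,0,0],[0,0.003,-0.0004,0,0,0,0],[0,0.004,-0.0005,0,0,0,0],[0,0.005,-0.0007,0,0,0,0],[0,0.006,-0.0008,0,0,0,0],[0,0.007,-0.0009,0,0,0,0],[0,0.008,-0.0011,0,0,0,0],[0,0.009,-0.0012,0,0,0,0],[0,0.009,-0.0012,0,0,0,0],[0,0.009,-0.0012,0,0,0,0]],
])

```text
time_s: 31.05
eef_pos: [0.5477, -0.0112, 0.0544]
tool_rot: [3.142, 0.419, 3.01]
force: [-0.7, 0.1, 2.4]
gripper_width: 0.182
grip_force: 30.0
```

```bash
python3 - <<'E'
from h import *
look("p6");im=gap("p6")
E
```

```text
p6 31.25 F 0.47 tcp [ 0.5476 -0.0111  0.0543] sx 0.5443 J [ 0.15  0.05 -0.24  2.24  0.23  0.45  1.17]
pointer 0.0366 min 88.0
tooth -0.003 min 86.0
gap mm 39.65
```

The tooth moved back 3.3 mm with the gap at 39.65 mm, so the rod is fully home. I'll release and retreat along the tool axis, then upright.

Request:
apply_moves([
  [[0.3,0,0,0,0,0,0],[0.5,0,0,0,0,0,0],[0.7,0,0,0,0,0,0],[0.7,0,0,0,0,0,0],[0.7,-0.008,0.001,0.018,0,0,0],[0.7,-0.02,0.003,0.045,0,0,0],[0.7,-0.033,0.0045,0.075,0,0,0],[0.7,-0.045,0.006,0.1,0,0,0],[0.7,-0.055,0.007,0.13,0.008,0.06,0],[0.7,-0.06,0.007,0.17,0.018,0.135,0],[0.7,-0.065,0.007,0.21,0.028,0.21,0],[0.7,-0.065,0.007,0.26,0.035,0.2645,0],[0.7,-0.065,0.007,0.3,0.035,0.2645,0],[0.7,-0.065,0.007,0.33,0.035,0.2645,0],[0.7,-0.065,0.007,0.33,0.035,0.2645,0],[0.7,-0.065,0.007,0.33,0.035,0.2645,0]],
])

```text
time_s: 33.25
eef_pos: [0.4981, -0.0058, 0.3012]
tool_rot: [-3.141, -0.001, 3.01]
force: [0.3, -0.1, 0.6]
gripper_width: 0.701
grip_force: 0.0
```

```bash
python3 - <<'E'
from h import *
look("p7");im=gap("p7")
s=robot.snapshot("side");cv2.imwrite("pics/end.png",s["pixels"])
E
```

```text
p7 33.45 F 0.33 tcp [ 0.4981 -0.0059  0.3008] sx 0.4945 J [ 0.15 -0.02 -0.19  1.71 -0.    1.45  1.4 ]
pointer 0.0366 min 88.0
tooth -0.003 min 86.0
gap mm 39.64
```

View pics/end.png

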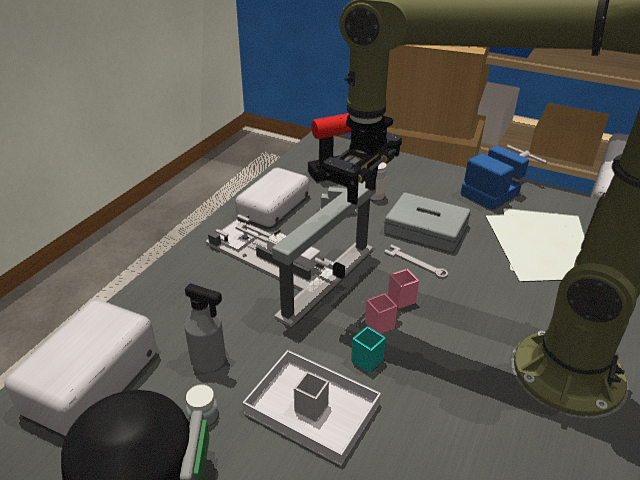

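The offcut stands upright in the tray at (312,395), the hand is clear of everything, and the look-alikes and bystanders are where they were.

```bash
python3 -c "
from bench import robot
print(robot.finish_job())"
```

```text
the job is handed in; nothing more can be done
None
```

The job is handed in: the offcut stands upright in the tray, the pointer was drawn to within about 0.2 mm of the set clip and held there for over 2 s, and the rod was eased fully home before I let go (about 33 s used); the gauge's case was left a few millimetres back inside its free play.

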